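Seat the range target post and press calibrate

TASK

Gently push the tall aluminium target post across the bench, low on its wide foot so that it slides upright, until the foot sits snug against both faces of the V-stop in front of the range sensor. Then press the push button on the small console fully down with a fingertip and let it come up again, leaving the post seated. Do not grip, lift or tip the post, and leave the bottle, the bracket and the servo where they stand.

Things in the scene. Friction and masses are not known exactly. Their poses are not given: they have to be found in the camera images.
- post: Loose upright aluminium target post, 190 mm tall, 0.25 to 0.5 kg: round foot 60 mm in diameter and 25 mm high, above it a slim shaft 32 mm in diameter with a black cap. Origin at the centre of its underside, z up. It slides under a few newtons on the foot, tips if pushed high on the shaft. A push of more than 30 N or a pinch counts as gripping.
- seat (a point): Point on the bench where the centre of the post's underside lies when the foot touches both faces of the fixed V-stop. Local +x points into the V, which opens to local -x, to the robot's right. Its two bars, 20 mm high, have faces at 45 degrees either side of local x, meeting at x = +42 mm and ending at x = -4, y = +-46 mm. Sensor bracket (89 high) at x = +104 to +122. Post starts 100-150 mm in front.
- button_top (a point): Centre of the top of the round push button (26 mm diameter, white cap, black housing) on a fixed grey console, 90 x 80 x 30 mm, which also has a dark display; on the robot's left or right. Pressed straight down, 6 mm travel against a spring, about 5 N when fully down; it springs back.
- button (a joint): Travel of the push button in m: 0 released, 0.006 fully pressed.
- bottle: Bystander: white plastic bottle with a black cap, 54 mm diameter, 150 mm tall, standing loose farther out than the V-stop, left or right. Origin at the centre of its underside.
- bracket: Bystander: aluminium channel bracket standing loose on end farther out than the V-stop, on the other side from the bottle, 40 x 50 mm, 130 mm tall. Origin at the centre of its underside.
- servo: Bystander: small servo motor, metal case between black ends with a white horn on top, 54 x 20 x 40 mm, standing loose between the V-stop and the robot, to the left. Origin at the centre of its underside.
- tray: Fixed open grey parts tray with screws, 90 x 80 x 30 mm, on the side opposite the console. Origin at the centre of its underside.
There are look-alikes about, which are no part of the job. Leave any brown or orange look-alike of the part that bears button_top alone.

How it is judged:
On the way, in this order (a step that is already met when the one before it is completed fails the run):
1. the post stands upright in the V-stop, within 6 mm of its seat (horizontal distance between post and seat below 0.006 m and angle between post's own z axis and vertical below 0.08 rad), for 0.3 s.
2. the button is pressed (at least 4.5 of its 6 mm) with a fingertip, the post being seated (value of joint button above 0.0045 m and contact force between the fingers and button above 0.5 N and horizontal distance between post and seat below 0.006 m), for 0.05 s.
At the end, for the whole second after the job is handed in: The post stands at rest and upright (within 0.05 rad) on the bench, its centre within 6 mm of the seat of the V-stop, and the button, after its press, is up again (less than 1.5 mm of travel) (horizontal distance between post and seat below 0.006 m and angle between post's own z axis and vertical below 0.05 rad and height (world z) of post below 0.004 m and linear speed of post below 0.01 m/s and value of joint button below 0.0015 m); the robot touches nothing.
It fails at once if the post is tipped by more than 0.2 rad (angle between post's own z axis and vertical above 0.2 rad).
It fails at once if the post is lifted off the bench (by more than 10 mm) (height (world z) of post above 0.01 m).
It fails at once if the post is pinched or shoved with more than 30 N (contact force between the fingers and post above 30 N).
It fails at once if the bottle, the bracket or the servo is moved by more than 20 mm (distance of any of bottle, bracket, servo from where it was at the start of the episode above 0.02 m).
It also fails if it takes over 59 s, if anything falls off the work surface, if the arm or the gripper's body presses on something with over 40 N, if the wrist force passes 120 N, or if a joint passes its speed limit or range.

ROBOT

A 7-joint arm with a two-finger parallel gripper is mounted at the origin on the work surface. World frame = base frame: x ahead of the robot, y to its left, z up, the work surface at z = 0. Lengths are in m, angles in rad, forces in N, time in s.
With the tool pointing down it reaches from about 0.4 to 0.875 m from the base axis. Payload 19.3 kg.
Tool frame: the origin (TCP) lies at the very end of the fingers, on their centre line; the grasp point (between the pads) lies 19 mm behind it; z points along the fingers, y is the line along which they close (so a half turn about z gives the same grasp; the last joint's range is limited). The gripper opens to 85 mm and grips with 20 to 120 N. Pads are 22 mm wide; open, the fingers measure 114 mm over their backs; the gripper's body (76 mm by 85 mm) begins 54 mm behind the grasp point. The pads swing forward as they close: fully open they stand 13 mm farther back than shut.
Start: joints at [1.072, 0.521, -0.036, 1.599, 0.021, 1.021, -0.113], TCP at [0.26, -0.568, 0.231] pointing down, gripper open.
Joint ranges: [-2.91, 2.91], [-0.3, 2.13], [-1.5, 1.42], [0.17, 2.43], [-1.26, 4.41], [0.16, 1.93], [-2.52, 2.52]. Speed limits (rad/s): [1.89, 1.89, 2.39, 2.39, 3.01, 3.01, 3.01].

INTERFACE

Orientations are given as [roll, pitch, yaw] about the fixed x, y, z axes, in that order (R = Rz(yaw) Ry(pitch) Rx(roll)).
In Python, from workcell import bot gives the robot as it stands. The module is installed in compiled form; this text tells all that it offers.
- The arm moves only by the tool apply_moves, never from a script. Its arguments are lists of equal length, an entry for each row: "claw": the finger opening in m, from 0 to 0.0854; "xyz": the shift along the tool's x, y, z in m, a list of three; "twist": the turn, a rotation vector about the tool's x, y, z in rad, a list of three. A call has 1 to 20 rows; each row shifts and turns the commanded pose from where the row before left it, along the tool's axes as they then stand; what a row does not reach is not made up. A row lasts 1/10 s, in which the tool goes at most 50 mm and 8.59 degrees, less where a joint would pass 70% of its speed; a pose out of reach is approached as far as the arm can. A call with a gripper value outside its range is refused whole. The fingers move at their own pace and stop on an object; "force" is the grip in N (left out, the last holds). Time passes only in rows, so rows that do not move let the fingers close. It gives the time, the measured TCP pose, the force, the opening and the grip force at its end, in the units of the state.
- bot.observe(): the state, without advancing time (a new reading comes with each control period).
- bot.grab_frame(name): name is "scene" or "side" or "wrist"; returns a dict with "img" (420x560x3 uint8, red, green, blue), "vfov" (degrees; the focal length in pixels is half the picture's height over the tangent of half this angle, whatever the lens; pixels are square), "cx", "cy" (the principal point, pixels), "view" (4x4, takes a point from world to camera coordinates). Camera axes: x right, y up, looking along -z (the intrinsics and any distortion apply to the point x, -y, -z); pixel columns grow to the right and rows downward; lengths in m; the calibration is good to about 2 mm. The wrist camera is an equidistant fisheye: a pixel r from the principal point sees the ray r / f radians off the axis. A picture is of the moment at which its call begins. There is no depth.
- bot.job_done(): hands the job in; it is judged then, once.
Trained networks look in the newest picture that a camera, given by its name, has taken for a name from the list of things; names that differ only in an ending like _2 or _b are one class to them, and where a whole thing is asked for, a point or a joint stands for the part that bears it (a point fixed in the world has none). Each returns a list of dicts, best first, with "score" (0 to 1); they miss things now and then, are a little off and sometimes report something else, mostly with a low value. They report only what shows in the picture. A call takes as long as a camera call. They do not tell look-alikes from the thing itself.
- bot.find_in(camera, query): "position" ([x, y, z] in m, in world coordinates, good to about 4 mm: the middle of the surface that is visible of it).
The state is a dict: "clock": time; "qpos": joint angles; "qd": joint speeds; "joint_efforts": joint torques, N m; "position": TCP position; "tool_rot": TCP orientation; "force": force on the tool from outside, world axes, zero at the start; "moment": the same for the moment, N m; "grip_width": finger opening in m; "finger_force": force on a finger pad.
Only numpy, scipy, OpenCV 4.12 (cv2) and the standard library are available. Lean on these libraries where they do the work, as an engineer would, in place of code of your own. Each camera call takes 0.05 s, during which the arm holds its last target. There are 200 camera calls.

## Working session

There is one attempt and no reset: what is moved stays moved. The work goes in short steps, Python scripts to look and compute and a tool call to move; the robot and the scene stay as the last step left them, time stands still between calls to the robot, and variables do not carry over. Pictures are saved under pics/ and viewed, at most 10 in all, crops included, and the job is handed in when it is done.

Besides the shell and the picture viewer there is one more tool, called after "Emit:" as name(argument=value, ...), one argument or row to a line, values as JSON. apply_moves: Moves the arm, as the interface text tells. Its arguments: {"type":"object","properties":{"claw":{"type":"array"},"xyz":{"type":"array"},"twist":{"type":"array"},"force":{"type":"number"}},"required":["claw","xyz","twist"]}

```bash
mkdir -p pics; cat > h.py <<'E'
import numpy as np, cv2
from workcell import bot
def ray(fr,u,v):
    f=fr["img"].shape[0]/2/np.tan(np.radians(fr["vfov"])/2)
    V=np.array(fr["view"]);d=np.array([(u-fr["cx"])/f,-(v-fr["cy"])/f,-1.])
    R=V[:3,:3];return -R.T@V[:3,3],R.T@d
def onz(fr,u,v,z):
    o,d=ray(fr,u,v);return o+d*(z-o[2])/d[2]
def proj(fr,p):
    f=fr["img"].shape[0]/2/np.tan(np.radians(fr["vfov"])/2)
    V=np.array(fr["view"]);c=V[:3,:3]@np.array(p)+V[:3,3]
    return fr["cx"]+f*c[0]/-c[2],fr["cy"]-f*c[1]/-c[2]
E
python3 - <<'E'
from h import *
s=bot.observe();print(s)
for c in("scene","side"):
    f=bot.grab_frame(c);cv2.imwrite(f"pics/{c}0.png",f["img"][:,:,::-1])
    print(c,f["vfov"],f["cx"],f["cy"],np.round(-np.array(f["view"])[:3,:3].T@np.array(f["view"])[:3,3],3), [k for k in f])
    for q in("post","seat","button_top","button","bottle","bracket","servo","tray"):
        try:
            for r in bot.find_in(c,q)[:4]: print(c,q,np.round(r["position"],3),round(r["score"],2),np.round(proj(f,r["position"])))
        except Exception as e: print(q,e)
E
```

```text
{'clock': 0.0, 'qpos': array([ 1.07179958,  0.52208295, -0.03638125,  1.60001171,  0.02121146,
        1.02108297, -0.11281104]), 'qd': array([ 0.00142291,  0.00111223,  0.0003607 ,  0.00029998, -0.00037262,
        0.00055659,  0.00011752]), 'joint_efforts': array([-1.57605285e-03, -9.27119422e+01,  1.97873734e+00, -3.69932413e+01,
        1.77247199e-02,  8.20844492e-03,  2.61670272e-05]), 'position': array([ 0.25970914, -0.5681074 ,  0.23068085]), 'tool_rot': array([-3.14039492e+00,  6.82350805e-05,  4.28828523e-01]), 'force': array([-0.52454885, -0.50177477,  0.05368404]), 'moment': array([-0.03801414, -0.06258936, -0.07700495]), 'finger_force': 0.0, 'grip_width': 0.08578433784054273}
scene 54.22826423784543 286.9363237263298 217.4403518353821 [1.1   0.565 0.819] ['img', 'vfov', 'cx', 'cy', 'view']
scene post [0.716 0.002 0.088] 0.98 [216. 235.]
scene post [0.469 0.156 0.031] 0.35 [328. 225.]
scene seat [0.539 0.103 0.007] 0.66 [295. 236.]
scene button_top [0.572 0.384 0.052] 0.69 [383. 292.]
scene button_top [0.27  0.218 0.054] 0.62 [389. 190.]
scene button_top [0.426 0.475 0.05
[... 398 characters left out ...]
 0.585] ['img', 'vfov', 'cx', 'cy', 'view']
side post [ 0.699 -0.001  0.088] 0.7 [231. 175.]
side seat [0.525 0.12  0.018] 0.91 [273. 236.]
side button_top [0.564 0.388 0.05 ] 0.72 [193. 290.]
side button_top [ 0.44  -0.331  0.019] 0.59 [359. 168.]
side button_top [0.43  0.335 0.056] 0.45 [271. 289.]
side button_top [0.278 0.392 0.055] 0.44 [342. 337.]
side button [0.418 0.482 0.053] 0.66 [238. 350.]
side button [0.568 0.39  0.052] 0.58 [190. 289.]
side button [0.277 0.39  0.055] 0.51 [343. 336.]
side bottle [ 0.71  -0.307  0.07 ] 0.7 [276. 142.]
side bracket [0.745 0.271 0.062] 0.92 [152. 231.]
side servo [0.458 0.154 0.034] 0.74 [294. 245.]
side tray [ 0.439 -0.331  0.017] 0.64 [359. 169.]
```

View pics/scene0.png

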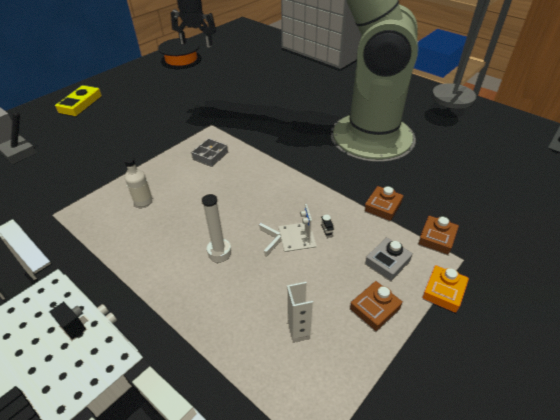

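View pics/side0.png

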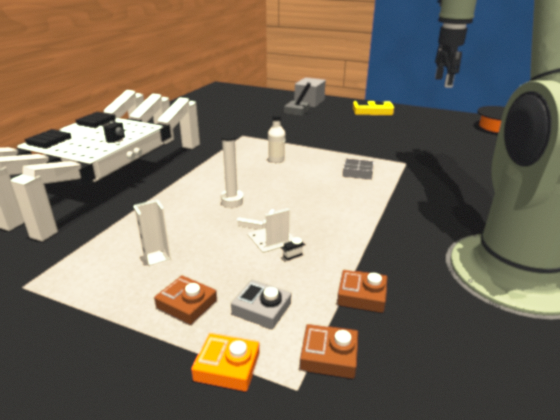

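The scene shows one grey console with display at (388,257), white cap at (396,246). Look-alikes are brown at (384,202), (439,233) and (376,303), and orange at (446,287). I choose the grey one. The post foot is at (218,250) and the V-stop at about (270,238). One close crop of the stop, one of the console.

```bash
python3 - <<'E'
import cv2,numpy as np
a=cv2.imread("pics/scene0.png");b=cv2.imread("pics/side0.png")
z=lambda i,x,y,w,h,k:cv2.resize(i[y:y+h,x:x+w],None,fx=k,fy=k,interpolation=cv2.INTER_CUBIC)
top=np.hstack([z(a,200,190,140,100,5)[:, :700]])
cv2.imwrite("pics/c1.png",top)   # scale5, off 200,190
cv2.imwrite("pics/c2.png",np.hstack([z(b,215,185,100,85,5),z(b,230,270,60,85,5)]))
E
```

```text
(no output)
```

View pics/c1.png

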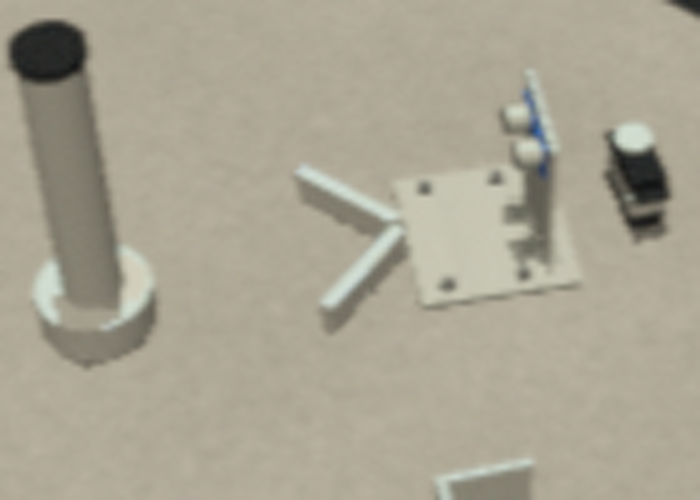

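View pics/c2.png

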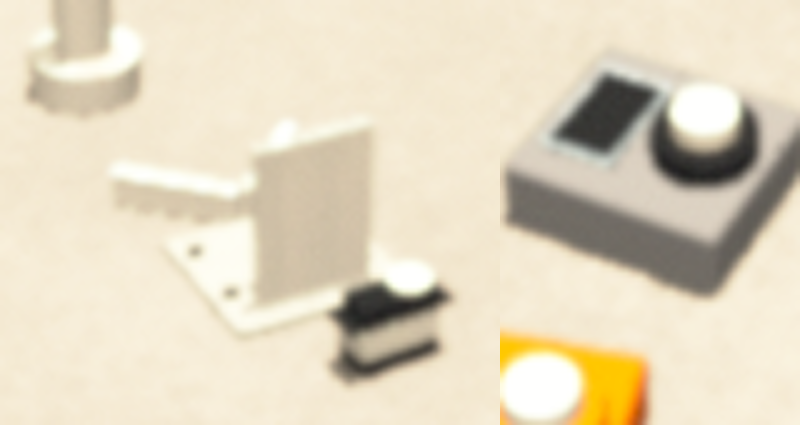

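The scene crop shows the V apex at crop (387,227) with its tips at (297,176) and (322,303), opening toward the post. The post's foot top is centred at (95,288). The side crop confirms the grey console: dark display, white cap on a black housing, cap top at crop (705,105).

```bash
python3 - <<'E'
from h import *
from scipy.optimize import least_squares
f=bot.grab_frame("scene");g=bot.grab_frame("side")
P=lambda x,y:(200+x/5-.4,190+y/5-.4)
Q=lambda x,y:(215+x/5-.4,185+y/5-.4)
pts=dict(apex=P(387,227),tipU=P(297,176),tipL=P(322,303))
for k,p in pts.items(): print(k,np.round(onz(f,*p,.02),4))
print("side tip outer/near",np.round(onz(g,*Q(110,172),.02),4))
print("foot",np.round(onz(f,*P(95,285),.025),4),"cap",np.round(onz(f,*P(48,50),.19),4))
print("foot side",np.round(onz(g,*Q(85,50),.025),4))
print("foot edges",[np.round(onz(f,*P(a,285),.025),4) for a in(34,156)])
m={'apex':(.042,0),'A':(-.004,.046),'B':(-.004,-.046)}
obs=[pts['apex'],pts['tipU'],pts['tipL']]
for s in(1,-1):
    mod=[(.042,0),(-.004,-.046*s),(-.004,.046*s)]
    def r(q):
        c,sn=np.cos(q[2]),np.sin(q[2])
        return np.ravel([np.array(proj(f,(q[0]+c*a-sn*b,q[1]+sn*a+c*b,.02)))-o for (a,b),o in zip(mod,obs)])
    o=least_squares(r,[.6,.05,2.2]);print(s,np.round(o.x,4),np.round(o.fun,1))
print("button scene",np.round(onz(f,396,243.5,.055),4),"side",np.round(onz(g,230+(705-500)/5,270+105/5,.055),4))
# triangulate button
def tri(rs):
    A=0;b=0
    for o,d in rs:
        d=d/np.linalg.norm(d);M=np.eye(3)-np.outer(d,d);A=A+M;b=b+M@o
    return np.linalg.solve(A,b)
print(np.round(tri([ray(f,396,243.5),ray(g,271,291)]),4))
c=f["img"][225:275,360:420][:,:,::-1];d=g["img"][275:330,225:300][:,:,::-1]
cv2.imwrite("pics/c3.png",np.hstack([cv2.resize(c,(400,333)),cv2.resize(d[:50,:60],(400,333))]))
E
```

```text
apex [0.5757 0.0715 0.02  ]
tipU [0.5797 0.0102 0.02  ]
tipL [0.6357 0.0809 0.02  ]
side tip outer/near [0.6371 0.0894 0.02  ]
foot [ 0.7049 -0.0118  0.025 ] cap [ 0.7066 -0.0108  0.19  ]
foot side [ 0.7061 -0.0096  0.025 ]
foot edges [array([ 0.725 , -0.0354,  0.025 ]), array([0.6847, 0.0118, 0.025 ])]
1 [ 0.5874  0.0607 -0.6935] [-22.    2.6  11.1  -2.   11.   -1.6]
-1 [0.6058 0.0471 2.4724] [ 1.2 -0.3 -0.6 -0.1 -0.6  0.4]
button scene [0.43   0.3337 0.055 ] side [0.429  0.3372 0.055 ]
[0.4296 0.3341 0.0535]
```

View pics/c3.png

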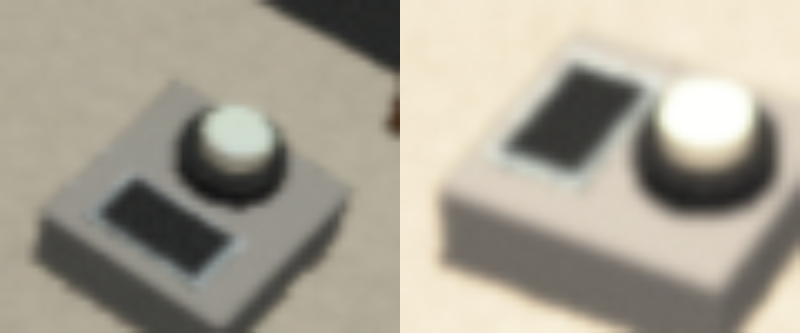

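The right-hand and left-hand crops agree: grey console, dark display and white cap. Button top ≈ (0.430, 0.335, 0.054). Seat ≈ (0.606, 0.047) with local x at 142°, post ≈ (0.706, -0.010), 115 mm away, which fits the 100-150 mm stated. Next I plan the approach with the tool tilted, to keep the gripper body clear of the shaft.

```bash
cat >> h.py <<'E'
from scipy.spatial.transform import Rotation as Ro
def tgt(deg,tilt):
    a=np.radians(deg);t=np.radians(tilt);d=np.array([np.cos(a),np.sin(a),0]);Z=np.array([0,0,1.])
    x=np.cos(t)*d+np.sin(t)*Z;z=-np.cos(t)*Z+np.sin(t)*d
    return Ro.from_matrix(np.c_[x,np.cross(z,x),z])
def plan(p,R=None):
    s=bot.observe();C=Ro.from_euler("xyz",s["tool_rot"])
    print("shift in present axes",np.round(C.inv().apply(np.array(p)-s["position"]),4))
    if R is not None:
        print("turn",np.round((C.inv()*R).as_rotvec(),4),"shift after turn",np.round(R.inv().apply(np.array(p)-s["position"]),4))
E
python3 - <<'E'
from h import *
d=np.array([np.cos(np.radians(150)),np.sin(np.radians(150))])
b=np.array([.706,-.0105])-.07*d
print(b);plan([*b,.24],tgt(150,0));plan([*b,.24],tgt(150,25))
E
```

```text
[ 0.76662178 -0.0455    ]
shift in present axes [ 0.6783 -0.2649 -0.0087]
turn [-0.     -0.     -2.1892] shift after turn [-0.1774  0.7063 -0.0087]
shift in present axes [ 0.6783 -0.2649 -0.0087]
turn [ 0.4761  0.2456 -2.1478] shift after turn [-0.1571  0.7063 -0.0829]
```

Emit:
apply_moves(
  claw=[0.03,0.03,0.03,0.03,0.03,0.03,0.03,0.03,0.03,0.03,0.03,0.03,0.03,0.03,0.03,0.03,0.03,0.03],
  xyz=[
    [0.04,-0.0156,-0.0015],
    [0.04,-0.0156,-0.0015],
    [0.04,-0.0156,-0.0015],
    [0.04,-0.0156,-0.0015],
    [0.04,-0.0156,-0.0015],
    [0.04,-0.0156,-0.0015],
    [0.04,-0.0156,-0.0015],
    [0.04,-0.0156,-0.0015],
    [0.04,-0.0156,-0.0015],
    [0.04,-0.0156,-0.0015],
    [0.04,-0.0156,-0.0015],
    [0.04,-0.0156,-0.0015],
    [0.04,-0.0156,-0.0015],
    [0.04,-0.0156,-0.0015],
    [0.04,-0.0156,-0.0015],
    [0.04,-0.0156,-0.0015],
    [0.04,-0.0156,-0.0015],
    [0,0,0],
  ],
  twist=[
    [0,0,0],
    [0,0,0],
    [0,0,0],
    [0,0,0],
    [0,0,0],
    [0,0,0],
    [0,0,0],
    [0,0,0],
    [0,0,0],
    [0,0,0],
    [0,0,0],
    [0,0,0],
    [0,0,0],
    [0,0,0],
    [0,0,0],
    [0,0,0],
    [0,0,0],
    [0,0,0],
  ],
)

```text
clock: 2.8
position: [0.7701, -0.0378, 0.2553]
tool_rot: [-3.138, -0.001, 0.435]
force: [-0.4, 0.5, -1.1]
grip_width: 0.03
finger_force: 0.0
```

Emit:
apply_moves(
  claw=[0.03,0.03,0.03,0.03,0.03,0.03,0.03,0.03,0.03,0.03,0.03,0.03,0.03,0.03,0.03,0.03,0.03],
  xyz=[
    [0,0,0],
    [0,0,0],
    [0,0,0],
    [0,0,0],
    [0,0,0],
    [0,0,0],
    [0,0,0],
    [0,0,0],
    [0,0,0],
    [0,0,0],
    [0,0,0],
    [0,0,0],
    [0,0,0],
    [0,0,0],
    [0,0,0],
    [0,0,0],
    [0,0,0],
  ],
  twist=[
    [0,0,-0.1368],
    [0,0,-0.1368],
    [0,0,-0.1368],
    [0,0,-0.1368],
    [0,0,-0.1368],
    [0,0,-0.1368],
    [0,0,-0.1368],
    [0,0,-0.1368],
    [0,0,-0.1368],
    [0,0,-0.1368],
    [0,0,-0.1368],
    [0,0,-0.1368],
    [0,0,-0.1368],
    [0,0,-0.1368],
    [0,0,-0.1368],
    [0,0,-0.1368],
    [0,0,0],
  ],
)

```text
clock: 4.5
position: [0.7679, -0.045, 0.2565]
tool_rot: [-3.142, -0.0, 2.62]
force: [0.9, 0.1, -0.1]
grip_width: 0.0299
finger_force: 0.0
```

Emit:
apply_moves(
  claw=[0.03,0.03,0.03,0.03,0.03],
  xyz=[
    [0,0,0],
    [0,0,0],
    [0,0,0],
    [0,0,0],
    [0,0,0],
  ],
  twist=[
    [0,0.109,0],
    [0,0.109,0],
    [0,0.109,0],
    [0,0.109,0],
    [0,0,0],
  ],
)

```text
clock: 5.0
position: [0.7646, -0.0498, 0.248]
tool_rot: [-3.128, -0.38, 2.598]
force: [-0.7, 0.5, -0.6]
grip_width: 0.0302
finger_force: 0.0
```

```bash
python3 - <<'E'
from h import *
d=np.array([np.cos(np.radians(150)),np.sin(np.radians(150))])
b=np.array([.706,-.0105])-.07*d
s=bot.observe();print(s["position"],np.round(s["qpos"],2))
plan([*b,.05],tgt(150,25));plan([*b,.012],tgt(150,25))
E
```

```text
[ 0.76464589 -0.04978934  0.24803764] [ 0.17  1.05 -0.42  0.6   0.15  1.85  0.94]
shift in present axes [-0.073   0.0072  0.184 ]
turn [-0.0056  0.0558 -0.019 ] shift after turn [-0.0833  0.0047  0.1797]
shift in present axes [-0.0872  0.0077  0.2193]
turn [-0.0056  0.0558 -0.019 ] shift after turn [-0.0994  0.0047  0.2141]
```

Emit:
apply_moves(
  claw=[0.03,0.03,0.03,0.03,0.03,0.03,0.03],
  xyz=[
    [-0.0122,0.0012,0.0307],
    [-0.0122,0.0012,0.0307],
    [-0.0122,0.0012,0.0307],
    [-0.0122,0.0012,0.0307],
    [-0.0122,0.0012,0.0307],
    [-0.0122,0.0012,0.0307],
    [0,0,0],
  ],
  twist=[
    [0,0,0],
    [0,0,0],
    [0,0,0],
    [0,0,0],
    [0,0,0],
    [0,0,0],
    [0,0,0],
  ],
)

```text
clock: 5.7
position: [0.7655, -0.0419, 0.049]
tool_rot: [-3.131, -0.382, 2.605]
force: [-0.3, 0.3, -0.4]
grip_width: 0.0299
finger_force: 0.0
```

```bash
python3 - <<'E'
from h import *
d=np.array([np.cos(np.radians(150)),np.sin(np.radians(150))])
b=np.array([.706,-.0105])-.065*d
s=bot.observe();print(s["position"],np.round(s["qpos"],2))
f=bot.grab_frame("scene");g=bot.grab_frame("side")
w=lambda i:cv2.resize(i[:,:,::-1][120:300,120:340],(440,360))
cv2.imwrite("pics/d1.png",np.hstack([w(f["img"])[:,:400],w(g["img"])[:,:400]]))
plan([*b,.013],tgt(150,24))
E
```

```text
[ 0.76548635 -0.04186264  0.04904963] [ 0.19  1.2  -0.43  0.78  0.2   1.54  0.96]
shift in present axes [-0.011 -0.003  0.04 ]
turn [-0.0017  0.0413 -0.0119] shift after turn [-0.0126 -0.0032  0.0395]
```

View pics/d1.png

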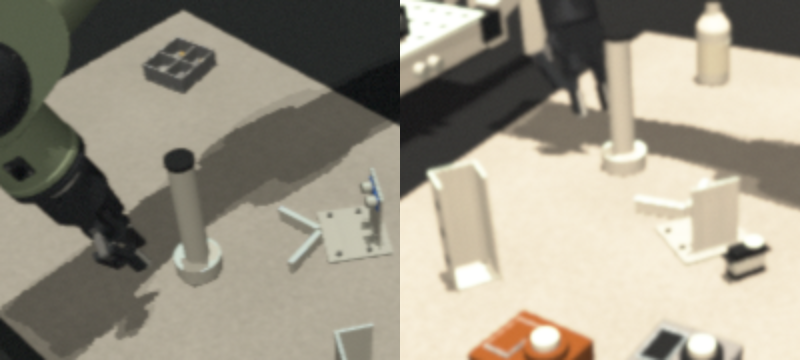

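The gripper stands behind the post on the far side, clear of the shaft in both views: fingers at crop (135,262) left, foot at (195,260). I add tilt and descend.

Emit:
apply_moves(
  claw=[0.03,0.03,0.03],
  xyz=[
    [-0.006,-0.0015,0.021],
    [-0.007,-0.0015,0.021],
    [0,0,0],
  ],
  twist=[
    [0,0.04,0],
    [0,0.03,0],
    [0,0,0],
  ],
)

```text
clock: 6.1
position: [0.7616, -0.0438, 0.0081]
tool_rot: [-3.133, -0.45, 2.604]
force: [0.7, 0.2, -0.9]
grip_width: 0.0302
finger_force: 0.0
```

```bash
python3 - <<'E'
from h import *
s=bot.observe();print(s["position"],np.round(s["qpos"],2),s["force"],np.degrees(s["tool_rot"]))
C=Ro.from_euler("xyz",s["tool_rot"]);p=s["position"]
d=np.array([-.866,.5,0])
off=np.cross(d,np.array([.706,-.0105,0])-p)[2];print("lateral left of line",off,"ahead",d@(np.array([.706,-.0105,0])-p))
print("10mm along d in tool",np.round(C.inv().apply(.01*d),4),"1mm up",C.inv().apply([0,0,.001]).round(4))
plan([.706+.866*.037,-.0105-.5*.037,.011])
plan([.606+.866*.037,.047-.5*.037,.011])
E
```

```text
[ 0.76160205 -0.04380118  0.00805138] [ 0.19  1.29 -0.43  0.7   0.19  1.59  0.98] [ 0.68535556  0.17537826 -0.88948043] [-179.50146293  -25.79971309  149.19150717]
lateral left of line -0.0010377965243947435 ahead 0.06480195944990161
10mm along d in tool [ 0.009  -0.0001  0.0044] 1mm up [ 0.0004 -0.     -0.0009]
shift in present axes [0.0263 0.0007 0.0094]
shift in present axes [ 0.1302 -0.0007  0.0597]
```

Emit:
apply_moves(
  claw=[0.03,0.03,0.03,0.03,0.03,0.03,0.03,0.03,0.03,0.03,0.03,0.03,0.03],
  xyz=[
    [0.0064,0.0003,0.0021],
    [0.0064,0.0003,0.0021],
    [0.0064,0,0.0021],
    [0.0027,0,0.0013],
    [0.0027,0,0.0013],
    [0.0027,0,0.0013],
    [0.0027,0,0.0013],
    [0.0027,0,0.0013],
    [0.0027,0,0.0013],
    [0.0027,0,0.0013],
    [0.0027,0,0.0013],
    [0.0027,0,0.0013],
    [0.0027,0,0.0013],
  ],
  twist=[
    [0,0,0],
    [0,0,0],
    [0,0,0],
    [0,0,0],
    [0,0,0],
    [0,0,0],
    [0,0,0],
    [0,0,0],
    [0,0,0],
    [0,0,0],
    [0,0,0],
    [0,0,0],
    [0,0,0],
  ],
)

```text
clock: 7.4
position: [0.7193, -0.0176, 0.0116]
tool_rot: [-3.134, -0.449, 2.605]
force: [2.5, -1.5, 2.9]
grip_width: 0.0299
finger_force: 2.0
```

```bash
python3 - <<'E'
from h import *
s=bot.observe();p=s["position"]
f=bot.grab_frame("scene");g=bot.grab_frame("side")
for c in("scene","side"): print([(np.round(r["position"],3),r["score"]) for r in bot.find_in(c,"post")[:2]])
w=lambda i:cv2.resize(i[:,:,::-1][160:280,180:315],(400,356))
cv2.imwrite("pics/d2.png",np.hstack([w(f["img"]),w(g["img"])]))
plan([.606+.866*.037,.047-.5*.037,.011])
E
```

```text
[]
[(array([0.681, 0.014, 0.088]), 0.95)]
shift in present axes [ 0.0837 -0.0016  0.0409]
```

View pics/d2.png

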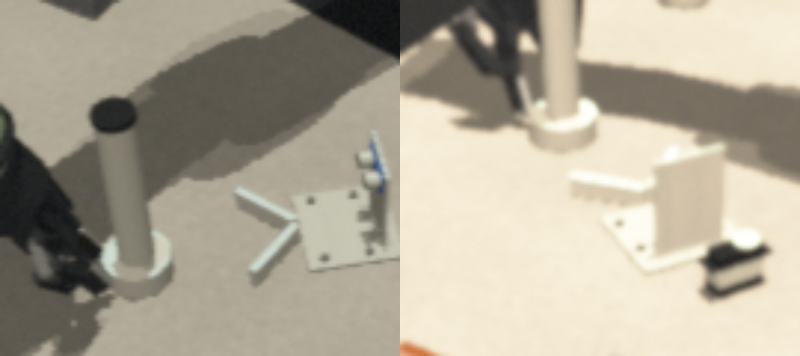

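Both fingertips rest on the foot, the post is upright and sliding, and the wrist force is about 3 N. I keep pushing along the line.

Emit:
apply_moves(
  claw=[0.03,0.03,0.03,0.03,0.03,0.03,0.03,0.03,0.03,0.03,0.03,0.03,0.03,0.03,0.03,0.03,0.03,0.03],
  xyz=[
    [0.0036,-0.0001,0.00176],
    [0.0036,-0.0001,0.00176],
    [0.0036,-0.0001,0.00176],
    [0.0036,-0.0001,0.00176],
    [0.0036,-0.0001,0.00176],
    [0.0036,-0.0001,0.00176],
    [0.0036,-0.0001,0.00176],
    [0.0036,-0.0001,0.00176],
    [0.0036,-0.0001,0.00176],
    [0.0036,-0.0001,0.00176],
    [0.0036,-0.0001,0.00176],
    [0.0036,-0.0001,0.00176],
    [0.0036,-0.0001,0.00176],
    [0.0036,-0.0001,0.00176],
    [0.0036,-0.0001,0.00176],
    [0.0036,-0.0001,0.00176],
    [0.0036,-0.0001,0.00176],
    [0.0036,-0.0001,0.00176],
  ],
  twist=[
    [0,0,0],
    [0,0,0],
    [0,0,0],
    [0,0,0],
    [0,0,0],
    [0,0,0],
    [0,0,0],
    [0,0,0],
    [0,0,0],
    [0,0,0],
    [0,0,0],
    [0,0,0],
    [0,0,0],
    [0,0,0],
    [0,0,0],
    [0,0,0],
    [0,0,0],
    [0,0,0],
  ],
)

```text
clock: 9.4
position: [0.6561, 0.0175, 0.0112]
tool_rot: [-3.134, -0.449, 2.605]
force: [3.8, -2.6, 2.5]
grip_width: 0.03
finger_force: 2.1
```

```bash
python3 - <<'E'
from h import *
f=bot.grab_frame("scene");g=bot.grab_frame("side")
for c in("scene","side"): print([(np.round(r["position"],3),r["score"]) for r in bot.find_in(c,"post")[:2]])
w=lambda i:cv2.resize(i[:,:,::-1][160:280,200:335],(400,356))
cv2.imwrite("pics/d3.png",np.hstack([w(f["img"]),w(g["img"])]))
plan([.606+.866*.037,.047-.5*.037,.011])
E
```

```text
[(array([0.635, 0.051, 0.091]), 0.67)]
[(array([0.622, 0.048, 0.096]), 0.83)]
shift in present axes [0.0189 0.0003 0.0092]
```

View pics/d3.png

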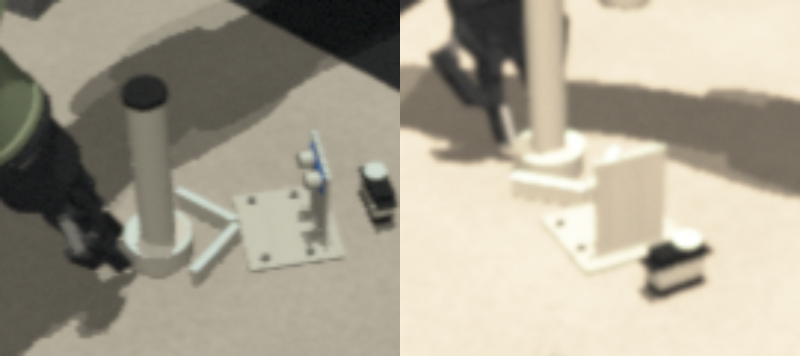

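The post is upright and entering the V, with about 20 mm to go: foot at crop (158,245), apex at (237,222). I creep on.

Emit:
apply_moves(
  claw=[0.03,0.03,0.03,0.03,0.03,0.03,0.03,0.03],
  xyz=[
    [0.0018,0,0.0009],
    [0.0018,0,0.0009],
    [0.0018,0,0.0009],
    [0.0018,0,0.0009],
    [0.0018,0,0.0009],
    [0.0018,0,0.0009],
    [0.0018,0,0.0009],
    [0.0018,0,0.0009],
  ],
  twist=[
    [0,0,0],
    [0,0,0],
    [0,0,0],
    [0,0,0],
    [0,0,0],
    [0,0,0],
    [0,0,0],
    [0,0,0],
  ],
)

```text
clock: 10.4
position: [0.6424, 0.0257, 0.011]
tool_rot: [-3.134, -0.449, 2.605]
force: [2.7, -2.3, 1.6]
grip_width: 0.0302
finger_force: 1.5
```

Emit:
apply_moves(
  claw=[0.03,0.03],
  xyz=[
    [0.0009,0,0.00045],
    [0.0009,0,0.00045],
  ],
  twist=[
    [0,0,0],
    [0,0,0],
  ],
)

```text
clock: 10.6
position: [0.6407, 0.0266, 0.0109]
tool_rot: [-3.134, -0.449, 2.605]
force: [2.9, -1.3, 1.2]
grip_width: 0.0301
finger_force: 1.6
```

Emit:
apply_moves(
  claw=[0.03,0.03],
  xyz=[
    [0.0009,0,0.00045],
    [0,0,0],
  ],
  twist=[
    [0,0,0],
    [0,0,0],
  ],
)

```text
clock: 10.8
position: [0.6398, 0.0272, 0.0109]
tool_rot: [-3.134, -0.449, 2.605]
force: [2.6, -2.4, 2.0]
grip_width: 0.0303
finger_force: 1.3
```

Emit:
apply_moves(
  claw=[0.03,0.03],
  xyz=[
    [0.0009,0,0.00045],
    [0.0009,0,0.00045],
  ],
  twist=[
    [0,0,0],
    [0,0,0],
  ],
)

```text
clock: 11.0
position: [0.6382, 0.0281, 0.0109]
tool_rot: [-3.134, -0.449, 2.605]
force: [3.0, -2.9, 2.0]
grip_width: 0.03
finger_force: 1.7
```

Emit:
apply_moves(
  claw=[0.03],
  xyz=[
    [0.0009,0,0.00045],
  ],
  twist=[
    [0,0,0],
  ],
)

```text
clock: 11.1
position: [0.6373, 0.0287, 0.0109]
tool_rot: [-3.134, -0.449, 2.605]
force: [3.8, -1.6, 1.2]
grip_width: 0.0301
finger_force: 1.7
```

Emit:
apply_moves(
  claw=[0.03],
  xyz=[
    [0.0009,0,0.00045],
  ],
  twist=[
    [0,0,0],
  ],
)

```text
clock: 11.2
position: [0.6364, 0.0292, 0.0109]
tool_rot: [-3.134, -0.449, 2.605]
force: [2.8, -2.0, 2.3]
grip_width: 0.0297
finger_force: 1.8
```

Emit:
apply_moves(
  claw=[0.03],
  xyz=[
    [0.0009,0,0.00045],
  ],
  twist=[
    [0,0,0],
  ],
)

```text
clock: 11.3
position: [0.6355, 0.0297, 0.0108]
tool_rot: [-3.134, -0.449, 2.605]
force: [2.8, -1.6, 2.1]
grip_width: 0.0304
finger_force: 1.8
```

Emit:
apply_moves(
  claw=[0.03],
  xyz=[
    [0.0009,0,0.00045],
  ],
  twist=[
    [0,0,0],
  ],
)

```text
clock: 11.4
position: [0.6349, 0.03, 0.0109]
tool_rot: [-3.134, -0.448, 2.605]
force: [7.7, -4.6, 4.1]
grip_width: 0.0302
finger_force: 3.6
```

```bash
python3 - <<'E'
from h import *
f=bot.grab_frame("scene");g=bot.grab_frame("side")
for c in("scene","side"): print([(np.round(r["position"],3),r["score"]) for r in bot.find_in(c,"post")[:2]])
w=lambda i,x,y:cv2.resize(i[:,:,::-1][y:y+70,x:x+80],(400,350),interpolation=cv2.INTER_CUBIC)
cv2.imwrite("pics/d4.png",np.hstack([w(f["img"],220,195),w(g["img"],220,170)]))
print(bot.observe()["position"])
E
```

```text
[(array([0.616, 0.06 , 0.096]), 0.68)]
[(array([0.603, 0.059, 0.101]), 0.85)]
[0.63498573 0.02996987 0.01088083]
```

View pics/d4.png

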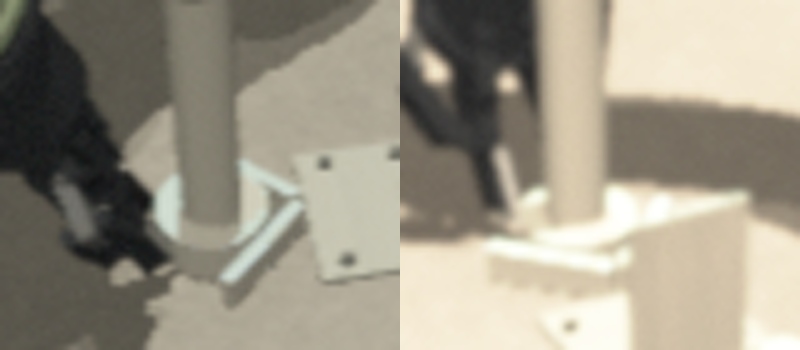

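The foot touches the near bar and looks nested in the V at crop (210,225), and the force rises to 9 N. One small extra push checks that both faces are touching.

Emit:
apply_moves(
  claw=[0.03,0.03],
  xyz=[
    [0.0005,0,0.0002],
    [0,0,0],
  ],
  twist=[
    [0,0,0],
    [0,0,0],
  ],
)

```text
clock: 11.8
position: [0.6347, 0.0299, 0.0109]
tool_rot: [-3.134, -0.447, 2.605]
force: [6.9, -3.5, 3.1]
grip_width: 0.03
finger_force: 3.4
```

Emit:
apply_moves(
  claw=[0.03,0.03],
  xyz=[
    [0.0004,0,0.0002],
    [0,0,0],
  ],
  twist=[
    [0,0,0],
    [0,0,0],
  ],
)

```text
clock: 12.0
position: [0.6345, 0.0299, 0.0109]
tool_rot: [-3.134, -0.447, 2.605]
force: [7.5, -4.8, 3.3]
grip_width: 0.0296
finger_force: 3.9
```

Emit:
apply_moves(
  claw=[0.03,0.03],
  xyz=[
    [0.0008,-0.0005,0.0004],
    [0,0,0],
  ],
  twist=[
    [0,0,0],
    [0,0,0],
  ],
)

```text
clock: 12.2
position: [0.6338, 0.0297, 0.011]
tool_rot: [-3.134, -0.446, 2.604]
force: [9.1, -6.6, 1.8]
grip_width: 0.0301
finger_force: 4.6
```

Emit:
apply_moves(
  claw=[0.03,0.03],
  xyz=[
    [0.0008,-0.0005,0.0004],
    [0,0,0],
  ],
  twist=[
    [0,0,0],
    [0,0,0],
  ],
)

```text
clock: 12.4
position: [0.6332, 0.0295, 0.011]
tool_rot: [-3.134, -0.445, 2.604]
force: [10.4, -6.8, 2.4]
grip_width: 0.0298
finger_force: 5.6
```

The reaction force now has components normal to both bars, (10.4, -6.8) N, so the foot is seated. I retreat along the push line and then rise.

Emit:
apply_moves(
  claw=[0.03,0.03,0.03,0.03,0.03,0.03,0.03,0.03,0.03,0.03,0.03,0.03,0.03,0.03,0.03,0.03,0.03],
  xyz=[
    [-0.0018,0,-0.0009],
    [-0.0036,0,-0.0018],
    [-0.009,0,-0.0044],
    [-0.0135,0,-0.0066],
    [-0.0135,0,-0.0066],
    [-0.0135,0,-0.0066],
    [-0.0135,0,-0.0066],
    [0.0132,0,-0.027],
    [0.0132,0,-0.027],
    [0.0132,0,-0.027],
    [0.0132,0,-0.027],
    [0.0132,0,-0.027],
    [0.0132,0,-0.027],
    [0.0132,0,-0.027],
    [0.0132,0,-0.027],
    [0,0,0],
    [0,0,0],
  ],
  twist=[
    [0,0,0],
    [0,0,0],
    [0,0,0],
    [0,0,0],
    [0,0,0],
    [0,0,0],
    [0,0,0],
    [0,0,0],
    [0,0,0],
    [0,0,0],
    [0,0,0],
    [0,0,0],
    [0,0,0],
    [0,0,0],
    [0,0,0],
    [0,0,0],
    [0,0,0],
  ],
)

```text
clock: 14.1
position: [0.6968, -0.0055, 0.2518]
tool_rot: [-3.134, -0.449, 2.606]
force: [-0.4, 0.4, -1.0]
grip_width: 0.0297
finger_force: 0.0
```

```bash
python3 - <<'E'
from h import *
f=bot.grab_frame("scene");g=bot.grab_frame("side")
w=lambda i,x,y:cv2.resize(i[:,:,::-1][y:y+70,x:x+80],(400,350),interpolation=cv2.INTER_CUBIC)
# overlay: predicted foot-top circle & V at estimated seat
o=[]
for fr,x,y in((f,220,195),(g,220,170)):
    im=w(fr["img"],x,y);t=np.linspace(0,2*np.pi,60)
    for a in t:
        u,v=proj(fr,(.606+.03*np.cos(a),.047+.03*np.sin(a),.025));cv2.circle(im,(int((u-x+.4)*5),int((v-y+.4)*5)),1,(0,0,255),-1)
    o.append(im)
cv2.imwrite("pics/d5.png",np.hstack(o))
s=bot.observe();print(s["position"],s["tool_rot"],s["qpos"].round(2))
C=Ro.from_euler("xyz",s["tool_rot"])
print("untilt turn",(C.inv()*tgt(150,0)).as_rotvec().round(3))
R=tgt(150,0);print("shift after untilt to button above",R.inv().apply(np.array([.43,.335,.25])-s["position"]).round(4))
E
```

```text
[ 0.69648389 -0.00570637  0.25048892] [-3.133065   -0.45063034  2.60527554] [ 0.21  0.93 -0.48  0.9   0.1   1.74  0.87]
untilt turn [-0.006 -0.451 -0.011]
shift after untilt to button above [0.4011 0.1618 0.0005]
```

View pics/d5.png

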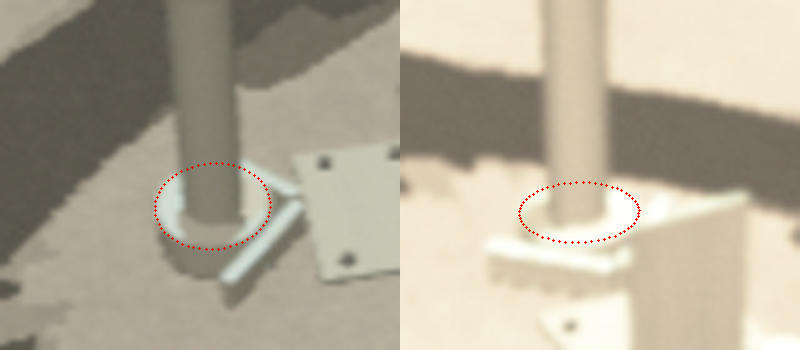

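The foot top coincides with the predicted seat circle in both views, centred at crop (213,207) and (578,213), and touches both bars. Now the button.

Emit:
apply_moves(
  claw=[0,0,0,0,0,0,0,0,0,0,0,0,0,0,0,0,0],
  xyz=[
    [0,0,0],
    [0,0,0],
    [0,0,0],
    [0,0,0],
    [0.0365,0.0147,-0.002],
    [0.0365,0.0147,-0.002],
    [0.0365,0.0147,-0.002],
    [0.0365,0.0147,0],
    [0.0365,0.0147,0],
    [0.0365,0.0147,0],
    [0.0365,0.0147,0],
    [0.0365,0.0147,0],
    [0.0365,0.0147,0],
    [0.0365,0.0147,0],
    [0.0365,0.0147,0],
    [0,0,0],
    [0,0,0],
  ],
  twist=[
    [0,-0.1125,0],
    [0,-0.1125,0],
    [0,-0.1125,0],
    [0,-0.1125,0],
    [0,0,0],
    [0,0,0],
    [0,0,0],
    [0,0,0],
    [0,0,0],
    [0,0,0],
    [0,0,0],
    [0,0,0],
    [0,0,0],
    [0,0,0],
    [0,0,0],
    [0,0,0],
    [0,0,0],
  ],
)

```text
clock: 15.9
position: [0.4326, 0.3377, 0.2554]
tool_rot: [-3.133, 0.001, 2.61]
force: [0.5, -0.1, 1.2]
grip_width: -0.0001
finger_force: 0.0
```

```bash
python3 - <<'E'
from h import *
f=bot.grab_frame("scene");bot.grab_frame("wrist")
for c in("scene","wrist"): print(c,[(np.round(r["position"],3),round(r["score"],2)) for r in bot.find_in(c,"button_top")[:5]])
plan([.43,.335,.075],tgt(150,0))
E
```

```text
scene [(array([0.269, 0.214, 0.052]), 0.61), (array([0.43 , 0.476, 0.05 ]), 0.58), (array([0.573, 0.385, 0.053]), 0.51)]
wrist [(array([0.276, 0.383, 0.053]), 0.94), (array([0.565, 0.38 , 0.052]), 0.91), (array([0.268, 0.214, 0.051]), 0.81), (array([0.419, 0.471, 0.054]), 0.62), (array([0.429, 0.335, 0.053]), 0.6)]
shift in present axes [ 0.0029 -0.002   0.1808]
turn [-0.0075  0.0011 -0.0112] shift after turn [ 0.0027 -0.0033  0.1808]
```

The wrist view confirms the grey console's button at (0.429, 0.335, 0.053). I descend over it.

Emit:
apply_moves(
  claw=[0,0,0,0,0,0,0],
  xyz=[
    [0.0015,-0.001,0.036],
    [0.0015,-0.001,0.036],
    [0,-0.0005,0.036],
    [0,0,0.036],
    [0,0,0.036],
    [0,0,0],
    [0,0,0],
  ],
  twist=[
    [-0.0075,0,0],
    [0,0,0],
    [0,0,0],
    [0,0,0],
    [0,0,0],
    [0,0,0],
    [0,0,0],
  ],
)

```text
clock: 16.8
position: [0.4299, 0.3364, 0.0767]
tool_rot: [3.141, 0.001, 2.608]
force: [0.1, -0.1, 0.9]
grip_width: -0.0002
finger_force: 0.0
```

Emit:
apply_moves(
  claw=[0,0,0,0,0,0],
  xyz=[
    [0,0,0.008],
    [0,0,0.005],
    [0,0,0.003],
    [0,0,0.002],
    [0,0,0.002],
    [0,0,0],
  ],
  twist=[
    [0,0,0],
    [0,0,0],
    [0,0,0],
    [0,0,0],
    [0,0,0],
    [0,0,0],
  ],
)

```text
clock: 17.4
position: [0.4296, 0.3366, 0.0561]
tool_rot: [3.141, 0.001, 2.609]
force: [0.5, -1.0, -0.4]
grip_width: -0.0001
finger_force: 0.0
```

Emit:
apply_moves(
  claw=[0,0,0,0,0],
  xyz=[
    [0,0,0.0015],
    [0,0,0.0015],
    [0,0,0.0015],
    [0,0,0.0015],
    [0,0,0],
  ],
  twist=[
    [0,0,0],
    [0,0,0],
    [0,0,0],
    [0,0,0],
    [0,0,0],
  ],
)

```text
clock: 17.9
position: [0.4297, 0.3367, 0.0501]
tool_rot: [3.141, 0.001, 2.609]
force: [-0.2, -0.6, 1.4]
grip_width: 0.0
finger_force: 1.2
```

Emit:
apply_moves(
  claw=[0,0],
  xyz=[
    [0,0,0.001],
    [0,0,0],
  ],
  twist=[
    [0,0,0],
    [0,0,0],
  ],
)

```text
clock: 18.1
position: [0.4297, 0.3367, 0.0491]
tool_rot: [3.141, 0.001, 2.609]
force: [0.1, -1.2, 2.9]
grip_width: 0.0002
finger_force: 1.5
```

Emit:
apply_moves(
  claw=[0,0],
  xyz=[
    [0,0,0.001],
    [0,0,0],
  ],
  twist=[
    [0,0,0],
    [0,0,0],
  ],
)

```text
clock: 18.3
position: [0.4297, 0.3367, 0.0481]
tool_rot: [3.141, 0.001, 2.608]
force: [-1.0, -0.3, 4.8]
grip_width: 0.0001
finger_force: 1.8
```

Emit:
apply_moves(
  claw=[0,0],
  xyz=[
    [0,0,0.001],
    [0,0,0],
  ],
  twist=[
    [0,0,0],
    [0,0,0],
  ],
)

```text
clock: 18.5
position: [0.4297, 0.3367, 0.0471]
tool_rot: [3.141, 0.001, 2.609]
force: [-0.5, 0.2, 3.6]
grip_width: -0.0004
finger_force: 2.1
```

Emit:
apply_moves(
  claw=[0,0],
  xyz=[
    [0,0,0.001],
    [0,0,0],
  ],
  twist=[
    [0,0,0],
    [0,0,0],
  ],
)

```text
clock: 18.7
position: [0.4297, 0.3367, 0.0461]
tool_rot: [3.141, 0.001, 2.609]
force: [0.2, -1.4, 4.6]
grip_width: 0.0
finger_force: 2.4
```

Emit:
apply_moves(
  claw=[0,0],
  xyz=[
    [0,0,0.001],
    [0,0,0],
  ],
  twist=[
    [0,0,0],
    [0,0,0],
  ],
)

```text
clock: 18.9
position: [0.4298, 0.3368, 0.0458]
tool_rot: [3.141, 0.002, 2.609]
force: [-3.2, -3.4, 19.7]
grip_width: -0.0001
finger_force: 10.0
```

Emit:
apply_moves(
  claw=[0,0],
  xyz=[
    [0,0,0.0005],
    [0,0,0],
  ],
  twist=[
    [0,0,0],
    [0,0,0],
  ],
)

```text
clock: 19.1
position: [0.4298, 0.3368, 0.0457]
tool_rot: [3.14, 0.002, 2.609]
force: [-5.2, -5.4, 28.0]
grip_width: 0.0003
finger_force: 14.0
```

The button is at its hard stop, fully down. I release it and retreat upward.

Emit:
apply_moves(
  claw=[0,0,0,0,0,0,0,0,0,0],
  xyz=[
    [0,0,-0.004],
    [0,0,-0.01],
    [0,0,-0.03],
    [0,0,-0.04],
    [0,0,-0.04],
    [0,0,-0.03],
    [0,0,0],
    [0,0,0],
    [0,0,0],
    [0,0,0],
  ],
  twist=[
    [0,0,0],
    [0,0,0],
    [0,0,0],
    [0,0,0],
    [0,0,0],
    [0,0,0],
    [0,0,0],
    [0,0,0],
    [0,0,0],
    [0,0,0],
  ],
)

```text
clock: 20.1
position: [0.429, 0.3363, 0.1977]
tool_rot: [-3.141, 0.0, 2.609]
force: [-0.4, -0.4, -0.3]
grip_width: -0.0003
finger_force: 0.0
```

```bash
python3 - <<'E'
from h import *
a=cv2.imread("pics/d5.png")
f=bot.grab_frame("side");w=cv2.imread("pics/side0.png")[:,:,::-1]
bot.grab_frame("scene")
for c in("scene","side"):
  for q in("post","servo","bracket","bottle"): print(c,q,[np.round(r["position"],3) for r in bot.find_in(c,q)[:1]])
print(bot.observe()["position"]);print(bot.job_done())
E
```

```text
scene post [array([0.615, 0.057, 0.094])]
scene servo [array([0.472, 0.154, 0.03 ])]
scene bracket [array([0.747, 0.289, 0.086])]
scene bottle [array([ 0.728, -0.308,  0.078])]
side post [array([0.603, 0.064, 0.032])]
side servo [array([0.459, 0.157, 0.027])]
side bracket [array([0.743, 0.272, 0.065])]
side bottle []
[0.42944147 0.33666095 0.19863763]
the job is handed in; nothing more can be done
None
```

I slid the post upright into the V-stop, where it looked seated against both faces in two camera views. I then pressed the button on the grey console to its hard stop, released it, moved the arm clear and handed in the job at about 20 s. The bottle, bracket and servo were still in place, and the handover did not report a score.

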